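Park the food slicer's carriage in its catch

ROBOT

A 7-joint arm with a two-finger parallel gripper is mounted at the origin on the work surface. World frame = base frame: x ahead of the robot, y to its left, z up, the work surface at z = 0. Lengths are in m, angles in rad, forces in N, time in s.
With the tool pointing down it reaches from about 0.4 to 0.85 m from the base axis. Payload 10.4 kg.
Tool frame: the origin (TCP) lies between the finger pads; the fingertips stand tcp_to_tips ahead of it and the grasp point (between the pads) lies 8 mm behind it (tcp_to_tips is the distance from the TCP to the fingertips, in m); z points along the fingers, y is the line along which they close (so a half turn about z gives the same grasp; the last joint's range is limited). The gripper opens to 85 mm and grips with 20 to 120 N. Pads are 22 mm wide; open, the fingers measure 114 mm over their backs; the gripper's body (76 mm by 85 mm) begins 54 mm behind the grasp point. The pads swing forward as they close: fully open they stand 13 mm farther back than shut.
Start: joints at [1.204, 0.332, -0.065, 1.46, 0.022, 1.35, -0.088], TCP at [0.211, -0.588, 0.242] pointing down, gripper open.
Joint ranges: [-2.6, 2.6], [-0.5, 2.12], [-1.47, 1.34], [0.16, 2.42], [-1.27, 4.41], [0.06, 2.06], [-2.6, 2.6]. Speed limits (rad/s): [2.22, 2.22, 2.79, 2.79, 3.14, 3.14, 3.14].

INTERFACE

Orientations are given as a unit quaternion [x, y, z, w].
In Python, from workcell import * gives the robot as it stands.
- The arm moves only by the tool apply_moves, never from a script. Its argument "rows" is a list of rows, each an object of numbers: "x", "y", "z": the shift along the tool's x, y, z in mm; "ax", "ay", "az": the turn, a rotation vector about the tool's x, y, z in degrees; "gripper": the closure, from 0 (fully open) to 1 (shut). A call has 1 to 5 rows; each row shifts and turns the commanded pose from where the row before left it, along the tool's axes as they then stand; what a row does not reach is not made up. A row lasts 1/12 s, in which the tool goes at most 41.7 mm and 7.16 degrees, less where a joint would pass 70% of its speed; a pose out of reach is approached as far as the arm can. A call with a gripper value outside its range is refused whole. The fingers move at their own pace and stop on an object; "newtons" is the grip in N (left out, the last holds). Time passes only in rows, so rows that do not move let the fingers close. It gives the time, the measured TCP pose, the force, the opening and the grip force at its end, in the units of the state.
- get_obs(): the state, without advancing time (a new reading comes with each control period).
- camera(name): name is "side" or "top" or "wrist"; returns a dict with "color" (480x640x3 uint8, red, green, blue), "fov_y" (degrees; the focal length in pixels is half the picture's height over the tangent of half this angle, whatever the lens; pixels are square), "cx", "cy" (the principal point, pixels), "k1" (the pictures are not rectified: a ray, as slopes to the right and down, at radius r is drawn at 1 + k1 r^2 times it, then the intrinsics apply), "rvec" (rotation vector, rad) and "tvec" (3), from world to camera coordinates, as OpenCV has them. Camera axes: x right, y down, z forward; pixel columns grow to the right and rows downward; lengths in m; the calibration is good to about 2 mm. A picture is of the moment at which its call begins. There is no depth.
- hand_in(): hands the job in; it is judged then, once.
The state is a dict: "clock": time; "joint_pos": joint angles; "joint_velocities": joint speeds; "tau": joint torques, N m; "position": TCP position; "ee_rot": TCP orientation; "ft_force": force on the tool from outside, world axes, zero at the start; "torque": the same for the moment, N m; "grip_width": opening from 0.0 (shut) to 1.0 (fully open); "grasp_force": force on a finger pad.
Only numpy, scipy, OpenCV 4.12 (cv2) and the standard library are available. Lean on these libraries where they do the work, as an engineer would, in place of code of your own. Each camera call takes 0.05 s, during which the arm holds its last target. There are 200 camera calls.

TASK

Push the food slicer's carriage along its rail, away from you, until it drops into its parking catch, with its thumb guard in front of the blade, and then take the hand away. Stop there: do not force it on past the catch. Only push the carriage with the fingers: never lift it off its runner, do not touch the blade, and leave the other things standing where they are.

Things in the scene. Friction and masses are not known exactly. Their poses are not given: they have to be found in the camera images.
- slicer: Aluminium food slicer, 370 x 285 mm, 207 mm high, fixed. Origin: on the worktop under its base's middle; x along the rail, the way the carriage is pushed to park (away from the robot, turned up to 0.4 rad), y left, z up. Blade, stop plate, dial and motor stand at y > -6 mm; the carriage side, at y -12 to -150 mm, has a steel rail on its outer edge (y -135, top 44 mm up).
- runner (a joint): Carriage along the rail in m: grows along slicer x; starts at 0 to 0.07, parked at 0.150, far end 0.2. It slides at 1 to 2 N. From 0.137 a spring roller climbs a low rib, taking 5 to 8 N, crests it at 0.143 and drops into the gap behind: the push needed falls to nothing and it stays at 0.150 within 1 mm. A higher rib follows at once: it resists with 11 to 16 N and is crested at 0.161.
- carriage (a joint): How far the carriage is lifted off its runner, in m: 0 seated (by its weight of about 0.5 kg alone), up to 0.05. It does not rise when only pushed along.
- push_face (a point): Spot to push: near face (towards slicer -x) of the carriage's upright white push wall, at slicer y -75 mm, 115 mm above the worktop. Wall: y -122 to -14 mm, 57 to 149 mm up, 6 mm thick. Behind it, towards the robot, the tray (top 57.5 mm up) runs on 75 mm, with the thumb guard on its left edge (y -17 to -13 mm), as high as the wall; else open there. Axes as the slicer's.
- parked (a point): Fixed point of the slicer: where push_face is when the carriage is parked (slicer x = 30 mm, y = -75 mm, 115 mm above the worktop).
- catch (a point): The catch: gap between two cross ribs (8 and 12 mm wide, 2.9 and 6.5 mm high) on top of the rail, at slicer x -15, y -135 mm, 44 mm up. The carriage's roller (12 mm diameter, 45 mm behind push_face, over the rail) sits in it when parked.
- blade: The slicer's round steel blade, 170 mm diameter, 3 mm thick, upright at slicer y -3 to -6 mm (hub to -9 mm), its axis at slicer x 40 mm, 122 mm above the worktop; its top is 207 mm up. Origin on its axis.
- mug_mid (a point): White mug, 76 mm diameter, 92 mm high, on the worktop to the right of the slicer; point on its axis half-way up.
- jar_mid (a point): Amber glass jar with wooden lid, 68 mm diameter, 95 mm high, to the right of the slicer; point on its axis half-way up.
- mill_mid (a point): Dark wooden pepper mill, 54 mm diameter, 146 mm high, to the right of the slicer; point on its axis half-way up.
- remnant_holder_mid (a point): The slicer's black remnant holder, a plate 100 x 75 mm with an upright edge and a knob, 58 mm high, to the left of the slicer; point on its middle 28 mm up.

How it is judged:
By the outcome, as a careful person would: the job done as asked, in the order asked, and still so for the second after the job is handed in, with the robot touching nothing.
It also fails if it takes over 54 s, if anything falls off the work surface, if the arm or the gripper's body presses on something with over 40 N, if the wrist force passes 120 N, or if a joint passes its speed limit or range.

## Working session

There is one attempt and no reset: what is moved stays moved. The work goes in short steps, Python scripts to look and compute and a tool call to move; the robot and the scene stay as the last step left them, time stands still between calls to the robot, and variables do not carry over. Pictures are saved under pics/ and viewed, at most 10 in all, crops included, and the job is handed in when it is done.

Besides the shell and the picture viewer there is one more tool, called as name(argument=value, ...), one argument or row to a line, values as JSON. apply_moves: Moves the arm, as the interface text tells. Its arguments: {"type":"object","properties":{"rows":{"type":"array","items":{"type":"object","properties":{"x":{"type":"number"},"y":{"type":"number"},"z":{"type":"number"},"ax":{"type":"number"},"ay":{"type":"number"},"az":{"type":"number"},"gripper":{"type":"number"}}}},"newtons":{"type":"number"}},"required":["rows"]}

```bash
mkdir -p pics; cat > h.py <<'E'
from workcell import *
import numpy as np, cv2
from scipy.spatial.transform import Rotation as R
def snap(n,f):
    c=camera(n); cv2.imwrite('pics/'+f+'.png',c['color'][:,:,::-1]); np.save('pics/'+f+'.npy',c,allow_pickle=True); return c
def load(f): return np.load('pics/'+f+'.npy',allow_pickle=True).item()
def ray(c,u,v):
    f=240/np.tan(np.radians(c['fov_y'])/2)
    d=np.array([(u-c['cx'])/f,(v-c['cy'])/f]); s=d.copy()
    for _ in range(30): s=d/(1+c['k1']*(s@s))
    Rm=R.from_rotvec(np.ravel(c['rvec'])).as_matrix(); t=np.ravel(c['tvec'])
    w=Rm.T@np.r_[s,1]; return -Rm.T@t, w/np.linalg.norm(w)
def onz(c,u,v,z):
    o,d=ray(c,u,v); return o+d*(z-o[2])/d[2]
def tri(a,b):
    A=np.zeros((3,3));q=np.zeros(3)
    for o,d in (a,b):
        P=np.eye(3)-np.outer(d,d);A+=P;q+=P@o
    p=np.linalg.solve(A,q); return p,[np.linalg.norm((np.eye(3)-np.outer(d,d))@(p-o)) for o,d in (a,b)]
def proj(c,p):
    f=240/np.tan(np.radians(c['fov_y'])/2)
    q=R.from_rotvec(np.ravel(c['rvec'])).apply(p)+np.ravel(c['tvec']); s=q[:2]/q[2]; s=s*(1+c['k1']*(s@s)); return s*f+[c['cx'],c['cy']]
E
python3 - <<'E'
from h import *
for n in('top','side'): c=snap(n,n+'0'); print(n,ray(c,320,240))
o=get_obs(); print(o)
E
```

```text
top (array([0.45971844, 0.04156374, 0.9839097 ]), array([ 0.1412647 , -0.0070271 , -0.98994692]))
side (array([0.50084589, 0.71443576, 0.61655685]), array([ 0.08515328, -0.78736762, -0.61057444]))
{'clock': 0.1, 'joint_pos': array([ 1.20436585,  0.33279405, -0.06469177,  1.46084193,  0.02164446,
        1.34986836, -0.08851971]), 'joint_velocities': array([ 0.00134091, -0.00052211, -0.00177985, -0.00243987, -0.00046851,
       -0.00087626, -0.00115067]), 'tau': array([ 1.32797504e-03, -6.26750350e+01,  4.88221971e-02, -3.92425597e+01,
        1.61478692e-02,  7.05794926e-03,  6.70161876e-05]), 'position': array([ 0.21056341, -0.58814014,  0.24161195]), 'ee_rot': array([ 9.85258653e-01,  1.71070214e-01, -1.52534917e-04, -5.88202634e-04]), 'ft_force': array([-0.35523995, -0.16075875,  0.48747419]), 'torque': array([ 0.0180368 , -0.01476262, -0.00354683]), 'grasp_force': 0.0, 'grip_width': 1.001831469749673}
```

View pics/top0.png

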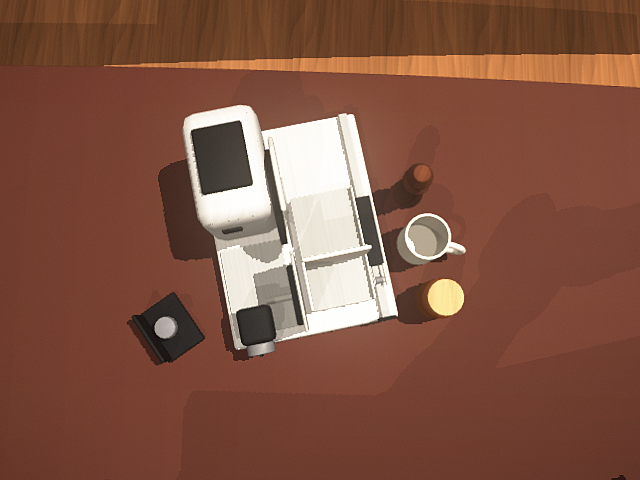

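View pics/side0.png

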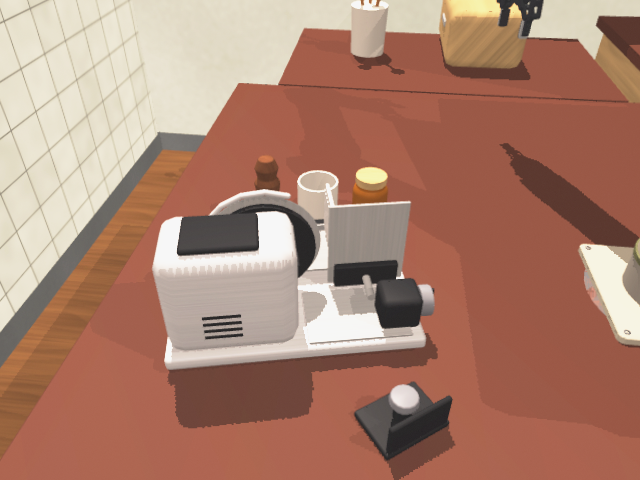

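The top view shows the slicer turned left, with its right edge running from about (396,318) to (352,115). The wall's top runs from (303,263) to (370,247), and the guard goes down from its left end. The side view shows the guard plate at about (330–408, 200–280). I'll zoom in for exact pixels.

```bash
python3 - <<'E'
import cv2
a=cv2.imread('pics/top0.png')[185:335,225:425]
cv2.imwrite('pics/crop.png',cv2.resize(a,(800,600),interpolation=cv2.INTER_CUBIC))
E
```

```text
(no output)
```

View pics/crop.png

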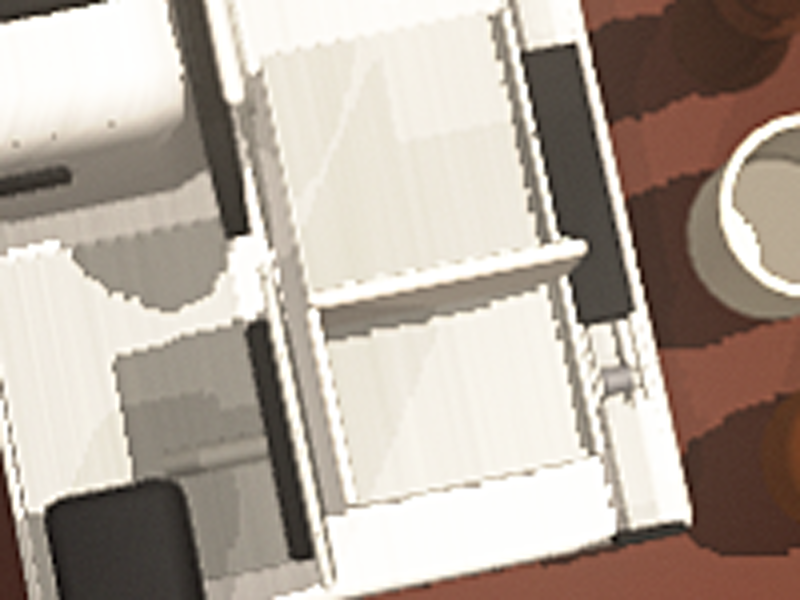

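```bash
python3 - <<'E'
from h import *
c=load('top0'); P=lambda x,y,z:onz(c,x/4+225-.4,y/4+185-.4,z)
a=P(318,306,.149);b=P(587,254,.149);d=a-b;print('walltop',a,b,np.linalg.norm(d),'yaw',np.arctan2(-d[0],d[1]))
a2=P(330,338,.0575);b2=P(548,291,.0575);d2=a2-b2;print('foot',a2,b2,np.arctan2(-d2[0],d2[1]))
print('tray near',P(345,507,.0575),P(590,462,.0575),'roller',P(618,380,.05))
e=onz(c,396,318,.03);g=onz(c,353,115,.03);h=g-e;print('base edge',e,g,np.linalg.norm(h),np.arctan2(h[1],h[0]))
yaw=np.arctan2(-d[0],d[1]);yaw2=np.arctan2(h[1],h[0])
for n,x,y,z in(('mug',428,228,.092),('jar',446,297,.095),('mill',420,172,.146),('dark1',582,45,.044),('dark2',632,320,.044)):
    p=onz(c,x,y,z) if not n.startswith('dark') else P(x,y,z); print(n,p)
# two-view check of wall's top: far-right... guard near top corner in side view
s=load('side0')
for q in(a,b): print(proj(s,q))
E
```

```text
walltop [0.54590413 0.0586873  0.149     ] [ 0.56893876 -0.04274583  0.149     ] 0.10401574434635746 yaw 0.22330452507848259
foot [0.54204686 0.05509592 0.0575    ] [ 0.56470063 -0.03584841  0.0575    ] 0.24412658696083017
tray near [0.47182782 0.04658026 0.0575    ] [ 0.49347463 -0.05497056  0.0575    ] roller [ 0.52865281 -0.06692272  0.05      ]
base edge [ 0.46500038 -0.09957602  0.03      ] [ 0.82406758 -0.01748679  0.03      ] 0.36833123612793245 0.22475544593252778
mug [ 0.61253994 -0.14091474  0.092     ]
jar [ 0.50043867 -0.17043778  0.095     ]
mill [ 0.69128515 -0.11686557  0.146     ]
dark1 [ 0.67379947 -0.04947316  0.044     ]
dark2 [ 0.55490883 -0.07314485  0.044     ]
[337.40318709 219.70682352]
[329.00301134 183.27694305]
```

Wall length, yaw (0.224 rad), base length (368 mm) and roller position all agree, which puts the runner at about 0.047. First move: turn, shut the gripper and travel high towards a point behind the wall.

apply_moves(
  newtons=20,
  rows=[
    {"az":6.9,"gripper":1},
    {"x":12,"y":-15,"gripper":1},
    {"x":25,"y":-30,"gripper":1},
    {"x":25,"y":-30,"gripper":1},
    {"x":25,"y":-30,"gripper":1},
  ],
)

```text
invalid input at $.rows[0]: expected keys x, y, z, ax, ay, az, gripper
```

apply_moves(
  rows=[
    {"x":25,"y":-30},
    {"x":25,"y":-30},
    {"x":25,"y":-30},
    {"x":25,"y":-30},
    {"x":25,"y":-30},
  ],
)

```text
invalid input at $.rows[0]: expected keys x, y, z, ax, ay, az, gripper
```

apply_moves(
  rows=[
    {"x":25,"y":-30},
    {"x":25,"y":-30},
    {"x":25,"y":-30},
    {"x":25,"y":-30},
    {"x":25,"y":-30},
  ],
)

```text
invalid input at $.rows[0]: expected keys x, y, z, ax, ay, az, gripper
```

```bash
python3 - <<'E'
from h import *
import workcell
print({k:v for k,v in vars(workcell).items() if k.startswith('tcp')})
o=get_obs();p=o['position'];X=R.from_quat(o['ee_rot']).as_matrix();print(p,np.arctan2(X[1,0],X[0,0]),o['grip_width'],o['clock'],o['ft_force'])
y=.224;ux=np.array([np.cos(y),np.sin(y)]);uy=np.array([-ux[1],ux[0]]);print(ux@p[:2],uy@p[:2])
print(X)
snap('wrist','w1')
E
```

```text
{'tcp_to_tips': 0.011}
[ 0.21056341 -0.58814014  0.24161195] 0.34383171039397076 1.001831469749673 0.1 [-0.35523995 -0.16075875  0.48747419]
0.07465841760256282 -0.6202192323135237
[[ 9.41469917e-01  3.37096637e-01 -5.01820595e-04]
 [ 3.37096996e-01 -9.41469272e-01  1.10687511e-03]
 [-9.93247934e-05 -1.21125183e-03 -9.99999262e-01]]
```

All keys are required in every row.

apply_moves(
  newtons=20,
  rows=[
    {"x":0,"y":0,"z":0,"ax":0,"ay":0,"az":6.9,"gripper":1},
    {"x":12,"y":-15,"z":0,"ax":0,"ay":0,"az":0,"gripper":1},
    {"x":25,"y":-30,"z":0,"ax":0,"ay":0,"az":0,"gripper":1},
    {"x":25,"y":-30,"z":0,"ax":0,"ay":0,"az":0,"gripper":1},
    {"x":25,"y":-30,"z":0,"ax":0,"ay":0,"az":0,"gripper":1},
  ],
)

```text
clock: 0.57
position: [0.2725, -0.4652, 0.2418]
ee_rot: [0.994, 0.111, -0.0, -0.0]
ft_force: [0.1, -0.3, 0.5]
grip_width: 0.299
grasp_force: 0.0
```

apply_moves(
  rows=[
    {"x":25,"y":-30,"z":0,"ax":0,"ay":0,"az":0,"gripper":1},
    {"x":25,"y":-30,"z":0,"ax":0,"ay":0,"az":0,"gripper":1},
    {"x":25,"y":-30,"z":0,"ax":0,"ay":0,"az":0,"gripper":1},
    {"x":25,"y":-30,"z":0,"ax":0,"ay":0,"az":0,"gripper":1},
    {"x":25,"y":-30,"z":0,"ax":0,"ay":0,"az":0,"gripper":1},
  ],
)

```text
clock: 0.98
position: [0.3613, -0.291, 0.2423]
ee_rot: [0.994, 0.111, -0.0, 0.0]
ft_force: [1.4, 0.1, 1.4]
grip_width: -0.001
grasp_force: 0.0
```

apply_moves(
  rows=[
    {"x":25,"y":-30,"z":0,"ax":0,"ay":0,"az":0,"gripper":1},
    {"x":25,"y":-30,"z":0,"ax":0,"ay":0,"az":0,"gripper":1},
    {"x":25,"y":-30,"z":0,"ax":0,"ay":0,"az":0,"gripper":1},
    {"x":25,"y":-30,"z":0,"ax":0,"ay":0,"az":0,"gripper":1},
    {"x":12,"y":-15,"z":0,"ax":0,"ay":0,"az":0,"gripper":1},
  ],
)

```text
clock: 1.4
position: [0.4418, -0.1316, 0.2425]
ee_rot: [0.994, 0.114, 0.001, -0.0]
ft_force: [-0.1, 1.3, -0.0]
grip_width: -0.0
grasp_force: 0.0
```

```bash
cat > st.py <<'E'
from h import *
def st():
    o=get_obs();p=o['position'];X=R.from_quat(o['ee_rot']).as_matrix()
    y=.224;ux=np.array([np.cos(y),np.sin(y)]);uy=np.array([-ux[1],ux[0]])
    print('pos',p,'ux,uy',ux@p[:2],uy@p[:2],'yaw',np.arctan2(X[1,0],X[0,0]),'grip',o['grip_width'],'t',o['clock'],'f',ux@o['ft_force'][:2],o['ft_force'])
st()
E
python3 -c "
from st import *
snap('wrist','w1')"
```

```text
pos [ 0.44178732 -0.13157746  0.24253006] ux,uy 0.40152253263621107 -0.22642508894480753 yaw 0.2281491892758954 grip -8.55148465017529e-05 t 1.4 f 0.22434218443160742 [-0.05506901  1.25167052 -0.0499875 ]
```

apply_moves(
  rows=[
    {"x":25,"y":-30,"z":0,"ax":0,"ay":0,"az":0,"gripper":1},
    {"x":25,"y":-30,"z":0,"ax":0,"ay":0,"az":0,"gripper":1},
    {"x":23,"y":-27,"z":0,"ax":0,"ay":0,"az":0,"gripper":1},
    {"x":8,"y":-12,"z":0,"ax":0,"ay":0,"az":0,"gripper":1},
    {"x":0,"y":0,"z":0,"ax":0,"ay":0,"az":0,"gripper":1},
  ],
)

```text
clock: 1.87
position: [0.498, -0.0179, 0.2422]
ee_rot: [0.993, 0.114, 0.0, -0.001]
ft_force: [1.0, -0.0, 0.3]
grip_width: -0.0
grasp_force: 0.0
```

```bash
python3 -c "
from st import *
snap('wrist','w1');snap('top','t1')"
```

```text
pos [ 0.49799429 -0.01794694  0.24216863] ux,uy 0.48156618261856177 -0.12811876007088158 yaw 0.22912197986281457 grip -0.0003001645768157414 t 1.8667 f 1.0145700513330957 [ 1.0481477  -0.0332753   0.33500116]
```

View pics/w1.png

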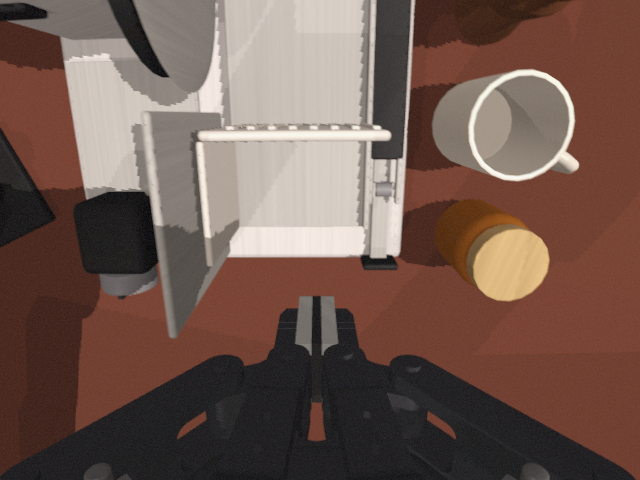

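The wrist view shows the wall's near top edge at row ~140, columns 198–390, with the guard at its left and a clear space ahead of the closed fingers. I'll triangulate the wall's right end.

```bash
python3 - <<'E'
from h import *
w=load('w1');t=load('top0')
y=.224;ux=np.array([np.cos(y),np.sin(y),0]);uy=np.array([-ux[1],ux[0],0])
p,e=tri(ray(w,390,138),ray(t,587/4+224.6,254/4+184.6));print('right end',p,e,p@ux,p@uy)
for u in(202,390): q=onz(w,u,141 if u<300 else 138,.149);print(q,q@ux,q@uy)
for u,v in((232,256),(362,256)): q=onz(w,u,v,.0575);print('tray',q@ux,q@uy)
q=onz(w,384,189,.05);print('roller',q@ux,q@uy);print('cam',ray(w,320,240)[0])
E
```

```text
right end [ 0.57106067 -0.04485111  0.13699054] [np.float64(0.0010365894812341874), np.float64(0.001036589481234268)] 0.5468308622591967 -0.1705811238523625
[0.5466994 0.0578098 0.149    ] 0.5458824366940015 -0.06507361183216342
[ 0.57175406 -0.04349452  0.149     ] 0.5478082700355489 -0.1694124427695745
tray 0.44445264557797753 -0.05710976077352752
tray 0.4449868849652171 -0.16783157463771517
roller 0.5012148776887516 -0.18468093810102226
cam [ 0.57484686 -0.00116505  0.3736407 ]
```

Face at ux 0.546, and the two views agree. Descend straight, then approach.

apply_moves(
  rows=[
    {"x":0,"y":-2,"z":35,"ax":0,"ay":0,"az":0,"gripper":1},
    {"x":0,"y":-2,"z":35,"ax":0,"ay":0,"az":0,"gripper":1},
    {"x":0,"y":0,"z":35,"ax":0,"ay":0,"az":0,"gripper":1},
    {"x":0,"y":0,"z":22,"ax":0,"ay":0,"az":0,"gripper":1},
    {"x":0,"y":0,"z":0,"ax":0,"ay":0,"az":0,"gripper":1},
  ],
)

```text
clock: 2.38
position: [0.493, -0.02, 0.1109]
ee_rot: [0.994, 0.11, -0.004, -0.0]
ft_force: [-1.0, -0.6, -0.7]
grip_width: -0.001
grasp_force: 0.0
```

apply_moves(
  rows=[
    {"x":15,"y":0,"z":0,"ax":0,"ay":0,"az":0,"gripper":1},
    {"x":15,"y":0,"z":0,"ax":0,"ay":0,"az":0,"gripper":1},
    {"x":8,"y":0,"z":0,"ax":0,"ay":0,"az":0,"gripper":1},
    {"x":3,"y":0,"z":0,"ax":0,"ay":0,"az":0,"gripper":1},
    {"x":0,"y":0,"z":0,"ax":0,"ay":0,"az":0,"gripper":1},
  ],
)

```text
clock: 2.8
position: [0.5369, -0.0094, 0.1161]
ee_rot: [0.994, 0.111, 0.0, 0.0]
ft_force: [0.4, 0.2, -0.2]
grip_width: 0.001
grasp_force: 0.0
```

```bash
python3 st.py
```

```text
pos [ 0.53690684 -0.00937258  0.11607777] ux,uy 0.521411199569252 -0.1284023218219462 yaw 0.22276806007949962 grip 0.001079272455036719 t 2.8 f 0.42753716023115174 [ 0.38714865  0.22536542 -0.17741225]
```

apply_moves(
  rows=[
    {"x":4,"y":0,"z":0,"ax":0,"ay":0,"az":0,"gripper":1},
    {"x":4,"y":0,"z":0,"ax":0,"ay":0,"az":0,"gripper":1},
    {"x":4,"y":0,"z":0,"ax":0,"ay":0,"az":0,"gripper":1},
    {"x":4,"y":0,"z":0,"ax":0,"ay":0,"az":0,"gripper":1},
    {"x":4,"y":0,"z":0,"ax":0,"ay":0,"az":0,"gripper":1},
  ],
)

```text
clock: 3.22
position: [0.556, -0.0045, 0.1153]
ee_rot: [0.994, 0.111, -0.0, 0.0]
ft_force: [-2.1, -0.3, 0.3]
grip_width: -0.0
grasp_force: 0.0
```

apply_moves(
  rows=[
    {"x":5,"y":0,"z":0,"ax":0,"ay":0,"az":0,"gripper":1},
    {"x":5,"y":0,"z":0,"ax":0,"ay":0,"az":0,"gripper":1},
    {"x":5,"y":0,"z":0,"ax":0,"ay":0,"az":0,"gripper":1},
    {"x":5,"y":0,"z":0,"ax":0,"ay":0,"az":0,"gripper":1},
    {"x":5,"y":0,"z":0,"ax":0,"ay":0,"az":0,"gripper":1},
  ],
)

```text
clock: 3.63
position: [0.5808, 0.0013, 0.1152]
ee_rot: [0.994, 0.111, -0.0, -0.0]
ft_force: [-1.6, -0.2, 0.7]
grip_width: 0.001
grasp_force: 0.0
```

apply_moves(
  rows=[
    {"x":5,"y":0,"z":0,"ax":0,"ay":0,"az":0,"gripper":1},
    {"x":5,"y":0,"z":0,"ax":0,"ay":0,"az":0,"gripper":1},
    {"x":5,"y":0,"z":0,"ax":0,"ay":0,"az":0,"gripper":1},
    {"x":5,"y":0,"z":0,"ax":0,"ay":0,"az":0,"gripper":1},
    {"x":0,"y":0,"z":0,"ax":0,"ay":0,"az":0,"gripper":1},
  ],
)

```text
clock: 4.05
position: [0.6008, 0.0059, 0.1153]
ee_rot: [0.994, 0.112, 0.0, -0.0]
ft_force: [0.2, -0.3, 1.3]
grip_width: 0.002
grasp_force: 0.0
```

```bash
python3 -c "
from st import *
snap('wrist','w2')"
```

```text
pos [0.60077767 0.0058585  0.11531737] ux,uy 0.5870696351432934 -0.12773948732368462 yaw 0.22351202286480007 grip 0.0024010851738904162 t 4.05 f 0.1430845361380254 [ 0.21736466 -0.30994998  1.27412178]
```

View pics/w2.png

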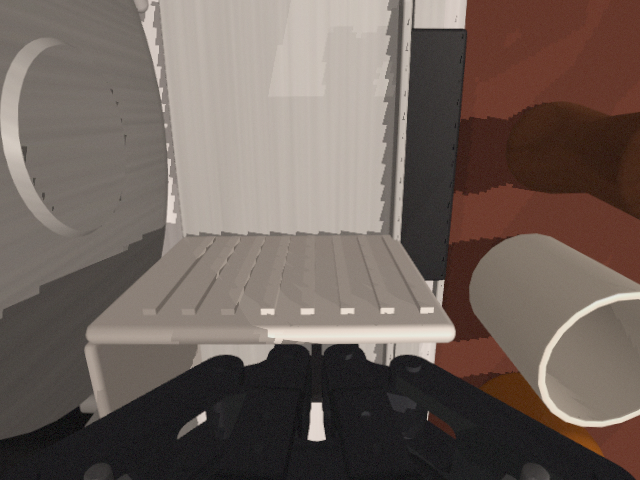

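The wrist view shows the fingers behind the wall, whose top edge is at row ~335, columns 90–450. The mug and mill are clear of the hand. Friction is about 2 N and the catch should be about 49 mm further.

apply_moves(
  rows=[
    {"x":4,"y":0,"z":0,"ax":0,"ay":0,"az":0,"gripper":1},
    {"x":5,"y":0,"z":0,"ax":0,"ay":0,"az":0,"gripper":1},
    {"x":5,"y":0,"z":0,"ax":0,"ay":0,"az":0,"gripper":1},
    {"x":5,"y":0,"z":0,"ax":0,"ay":0,"az":0,"gripper":1},
    {"x":4,"y":0,"z":0,"ax":0,"ay":0,"az":0,"gripper":1},
  ],
)

```text
clock: 4.52
position: [0.6228, 0.0107, 0.1153]
ee_rot: [0.994, 0.111, 0.0, 0.0]
ft_force: [-1.9, 0.7, -0.9]
grip_width: -0.001
grasp_force: 0.0
```

apply_moves(
  rows=[
    {"x":1,"y":0,"z":0,"ax":0,"ay":0,"az":0,"gripper":1},
    {"x":1,"y":0,"z":0,"ax":0,"ay":0,"az":0,"gripper":1},
    {"x":1,"y":0,"z":0,"ax":0,"ay":0,"az":0,"gripper":1},
  ],
)

```text
clock: 4.77
position: [0.6252, 0.0113, 0.1153]
ee_rot: [0.994, 0.111, -0.0, 0.0]
ft_force: [-1.8, 0.6, 0.3]
grip_width: 0.0
grasp_force: 0.0
```

apply_moves(
  rows=[
    {"x":1,"y":0,"z":0,"ax":0,"ay":0,"az":0,"gripper":1},
    {"x":1,"y":0,"z":0,"ax":0,"ay":0,"az":0,"gripper":1},
    {"x":1,"y":0,"z":0,"ax":0,"ay":0,"az":0,"gripper":1},
  ],
)

```text
clock: 5.02
position: [0.6281, 0.012, 0.1153]
ee_rot: [0.994, 0.111, 0.0, 0.0]
ft_force: [-1.8, 0.7, 0.2]
grip_width: 0.004
grasp_force: 0.0
```

```bash
python3 st.py
```

```text
pos [0.62807723 0.01197038 0.11534636] ux,uy 0.615044804560375 -0.12784439250026883 yaw 0.22341210992871693 grip 0.004039656216433535 t 5.0167 f -1.5988806391737567 [-1.79628485  0.68665255  0.1631303 ]
```

apply_moves(
  rows=[
    {"x":1,"y":0,"z":0,"ax":0,"ay":0,"az":0,"gripper":1},
    {"x":1,"y":0,"z":0,"ax":0,"ay":0,"az":0,"gripper":1},
  ],
)

```text
clock: 5.18
position: [0.6301, 0.0124, 0.1154]
ee_rot: [0.994, 0.111, 0.0, 0.0]
ft_force: [-0.3, -0.1, 0.3]
grip_width: 0.001
grasp_force: 0.0
```

apply_moves(
  rows=[
    {"x":1,"y":0,"z":0,"ax":0,"ay":0,"az":0,"gripper":1},
    {"x":1,"y":0,"z":0,"ax":0,"ay":0,"az":0,"gripper":1},
  ],
)

```text
clock: 5.35
position: [0.6321, 0.0128, 0.1153]
ee_rot: [0.994, 0.111, 0.0, 0.0]
ft_force: [-0.1, -1.0, 0.7]
grip_width: 0.002
grasp_force: 0.0
```

apply_moves(
  rows=[
    {"x":1,"y":0,"z":0,"ax":0,"ay":0,"az":0,"gripper":1},
    {"x":1,"y":0,"z":0,"ax":0,"ay":0,"az":0,"gripper":1},
  ],
)

```text
clock: 5.52
position: [0.634, 0.0133, 0.1153]
ee_rot: [0.994, 0.111, 0.0, 0.0]
ft_force: [-1.2, 1.0, 0.0]
grip_width: -0.002
grasp_force: 0.0
```

apply_moves(
  rows=[
    {"x":1,"y":0,"z":0,"ax":0,"ay":0,"az":0,"gripper":1},
    {"x":1,"y":0,"z":0,"ax":0,"ay":0,"az":0,"gripper":1},
  ],
)

```text
clock: 5.68
position: [0.6354, 0.0135, 0.1152]
ee_rot: [0.994, 0.111, -0.001, 0.0]
ft_force: [-7.4, -1.7, 3.2]
grip_width: -0.0
grasp_force: 0.0
```

The rib climb starts exactly where predicted. Single small steps now.

apply_moves(
  rows=[
    {"x":1,"y":0,"z":0,"ax":0,"ay":0,"az":0,"gripper":1},
  ],
)

```text
clock: 5.77
position: [0.636, 0.0136, 0.1151]
ee_rot: [0.994, 0.111, -0.001, 0.0]
ft_force: [-7.4, -1.4, 2.8]
grip_width: -0.001
grasp_force: 0.0
```

apply_moves(
  rows=[
    {"x":1,"y":0,"z":0,"ax":0,"ay":0,"az":0,"gripper":1},
  ],
)

```text
clock: 5.85
position: [0.6371, 0.0139, 0.1151]
ee_rot: [0.994, 0.111, -0.001, 0.0]
ft_force: [-6.5, -0.9, 2.2]
grip_width: 0.002
grasp_force: 0.0
```

apply_moves(
  rows=[
    {"x":1,"y":0,"z":0,"ax":0,"ay":0,"az":0,"gripper":1},
  ],
)

```text
clock: 5.93
position: [0.6382, 0.0142, 0.1151]
ee_rot: [0.994, 0.111, -0.001, 0.0]
ft_force: [-4.2, -1.0, 0.8]
grip_width: 0.002
grasp_force: 0.0
```

apply_moves(
  rows=[
    {"x":1,"y":0,"z":0,"ax":0,"ay":0,"az":0,"gripper":1},
  ],
)

```text
clock: 6.02
position: [0.6394, 0.0145, 0.1151]
ee_rot: [0.994, 0.111, -0.0, 0.0]
ft_force: [-2.9, -0.4, 1.0]
grip_width: -0.0
grasp_force: 0.0
```

apply_moves(
  rows=[
    {"x":1,"y":0,"z":0,"ax":0,"ay":0,"az":0,"gripper":1},
  ],
)

```text
clock: 6.1
position: [0.6407, 0.0148, 0.1152]
ee_rot: [0.994, 0.111, -0.0, 0.0]
ft_force: [-1.1, -1.1, -0.7]
grip_width: -0.002
grasp_force: 0.0
```

apply_moves(
  rows=[
    {"x":1,"y":0,"z":0,"ax":0,"ay":0,"az":0,"gripper":1},
  ],
)

```text
clock: 6.18
position: [0.6421, 0.015, 0.1153]
ee_rot: [0.994, 0.111, 0.0, 0.0]
ft_force: [0.6, -0.4, 0.1]
grip_width: 0.002
grasp_force: 0.0
```

apply_moves(
  rows=[
    {"x":1,"y":0,"z":0,"ax":0,"ay":0,"az":0,"gripper":1},
  ],
)

```text
clock: 6.27
position: [0.6432, 0.0153, 0.1155]
ee_rot: [0.994, 0.111, 0.001, 0.0]
ft_force: [0.4, 0.0, -0.5]
grip_width: 0.001
grasp_force: 0.0
```

apply_moves(
  rows=[
    {"x":0,"y":0,"z":0,"ax":0,"ay":0,"az":0,"gripper":1},
  ],
)

```text
clock: 6.35
position: [0.6433, 0.0154, 0.1155]
ee_rot: [0.994, 0.111, 0.001, -0.0]
ft_force: [-0.8, 0.5, 0.5]
grip_width: -0.002
grasp_force: 0.0
```

The force fell to zero past the crest. I'll check the gap between fingers and wall with the wrist camera, comparing the wall edge's row with w2.

```bash
python3 -c "
from st import *
w3=snap('wrist','w3');w2=load('w2');snap('top','t3')
for w in(w2,w3):
    for u in (150,400):
        col=w['color'][300:360,u-3:u+4].astype(float).mean((1,2)); g=np.diff(col); print(u,'strong fall',300+np.argmin(g),'rise',300+np.argmax(g))
a,b=[w['color'][230:400,60:480].astype(np.uint8) for w in (w2,w3)]
cv2.imwrite('pics/cmp.png',np.vstack([a,b])[:,:,::-1])
"
```

```text
pos [0.64328082 0.01537738 0.11550503] ux,uy 0.6306253582558679 -0.12789970748002397 yaw 0.22328745065430042 grip -0.0024277276567662522 t 6.35 f -0.6959801604637175 [-0.83740619  0.54249352  0.48553099]
150 strong fall 343 rise 308
400 strong fall 355 rise 324
150 strong fall 331 rise 317
400 strong fall 355 rise 312
```

View pics/cmp.png

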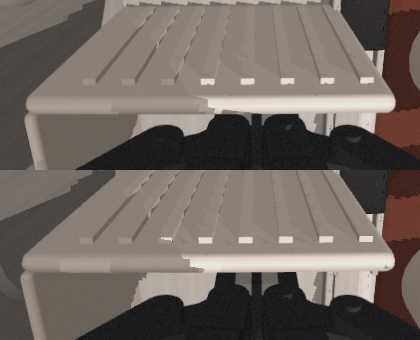

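Between the two pictures the wall's near edge moved from row 343 to 331, about 4 mm ahead of the fingers. So the carriage jumped off the crest into the catch on its own. Now retreat straight back, then up.

apply_moves(
  rows=[
    {"x":-10,"y":0,"z":0,"ax":0,"ay":0,"az":0,"gripper":1},
    {"x":-20,"y":0,"z":0,"ax":0,"ay":0,"az":0,"gripper":1},
    {"x":-10,"y":0,"z":-15,"ax":0,"ay":0,"az":0,"gripper":1},
    {"x":0,"y":0,"z":-35,"ax":0,"ay":0,"az":0,"gripper":1},
    {"x":0,"y":0,"z":-35,"ax":0,"ay":0,"az":0,"gripper":1},
  ],
)

```text
clock: 6.87
position: [0.6024, 0.006, 0.2005]
ee_rot: [0.994, 0.111, -0.001, 0.0]
ft_force: [1.1, 0.0, 1.6]
grip_width: 0.002
grasp_force: 0.0
```

apply_moves(
  rows=[
    {"x":-30,"y":0,"z":-25,"ax":0,"ay":0,"az":0,"gripper":1},
    {"x":-35,"y":0,"z":-15,"ax":0,"ay":0,"az":0,"gripper":1},
    {"x":-35,"y":0,"z":0,"ax":0,"ay":0,"az":0,"gripper":1},
    {"x":-15,"y":0,"z":0,"ax":0,"ay":0,"az":0,"gripper":1},
    {"x":0,"y":0,"z":0,"ax":0,"ay":0,"az":0,"gripper":1},
  ],
)

```text
clock: 7.28
position: [0.4894, -0.0203, 0.2411]
ee_rot: [0.994, 0.111, 0.0, 0.001]
ft_force: [0.7, 0.7, 0.4]
grip_width: 0.0
grasp_force: 0.0
```

```bash
python3 -c "
from st import *
snap('wrist','w4')"
```

```text
pos [ 0.48938338 -0.02025006  0.241131  ] ux,uy 0.47265880357412265 -0.1284515919531301 yaw 0.22167653785735145 grip 2.9315434353173806e-05 t 7.2833 f 0.8862131399550399 [0.747346   0.70921197 0.4191165 ]
```

View pics/w4.png

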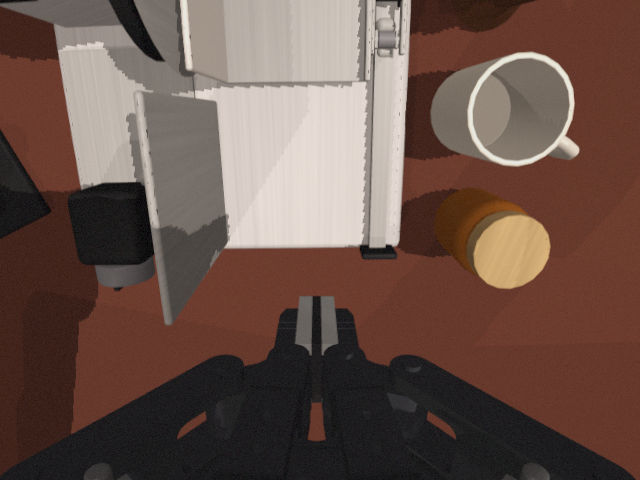

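The hand is clear, the roller is at (387,39) and the tray's near edge is at row 81. I'll confirm the travel from the roller position, then hand in.

```bash
python3 - <<'E'
from h import *
w=load('w4');y=.224;ux=np.array([np.cos(y),np.sin(y),0])
r=onz(w,387,39,.05)@ux;b=onz(w,380,247,.03)@ux;w1=load('w1');b1=onz(w1,300,257,.03)@ux;r1=onz(w1,384,189,.05)@ux
print('roller',r,'travel',r-r1,'base edge',b,b1)
E
```

```text
roller 0.6054219846983763 travel 0.10420710700962466 base edge 0.4347065709676499 0.43372364093754945
```

The roller is at 0.605; the catch is expected at 0.434 + 0.185 − 0.015 = 0.604. It is parked.

```bash
python3 -c "
from workcell import *
print(hand_in())"
```

```text
the job is handed in; nothing more can be done
None
```

The carriage is parked in its catch (roller within about 1 mm of the expected spot, guard carried along with it), the hand is clear of everything, and the job was handed in at about 7 s; no verdict was returned.

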